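# Balance the coffee canister on the counter scale

## Task

The closed canister of coffee on one pan of the counter balance weighs 300 g. From the three loose steel weights (100 g, 200 g and 500 g, the smallest being the lightest) take those that make up 300 g and stand them upright, side by side, on the empty pan, so that the beam floats level.

Things in the scene. Friction and masses are not known exactly. Their poses are not given: they have to be found in the camera images.
- beam (a joint): Beam of a two-pan counter balance on a white stand; a round steel pan stands on each end, 140 mm from the hinge. Rad: 0 level, -0.15 (stop, start) canister side down, +0.15 (stop) empty pan down. Both pans stay level and rise or sink at most 21 mm; where a load stands in its pan makes no difference. 100 g wrong sends it to a stop, 10 g tilts it about 0.03; it settles in about 2 s.
- tray_floor (a point): Centre of the floor's upper face in the empty pan, 109 mm above the counter when level, 130 mm at the start. Pan: 152 mm across at the floor, 160 at the rim, wall 3 mm, rim 6 mm above the floor face. z up, y along the beam to the other pan (280 mm away), where the canister (steel, black lid, 75 mm wide, 94 high) stands loose; x across the beam.
- weight_small: 100 g, the smallest of three plain steel weights standing on the counter to the right of the balance: an upright cylinder 24 mm across and 30 mm high with a knob 13 mm across on top, 43 mm high in all. Origin at the centre of its underside, z up.
- weight_middle: 200 g, the middle one: an upright steel cylinder 32 mm across, 38 mm high, with a knob 18 mm across on top, 51 mm in all. Origin at the centre of its underside, z up. The third and largest weight (500 g, 44 mm across, 61 high) is not listed; the three stand in a row leading away from the robot, in any order, centres 65 mm or more apart.
Mind the look-alikes: they are no part of the job. Leave any blue, purple or red look-alike of the weight_small alone.

How it is judged (in metres and radians):
At the end, for the whole second after the job is handed in: The 100 g and the 200 g weight stand upright (within 0.25 rad) on the floor of the pan that was empty, and the beam is at rest (slower than 0.05 rad/s) and level to within 0.06 rad (value of joint beam between -0.06 and 0.06 rad and velocity of joint beam between -0.05 and 0.05 rad/s and horizontal distance between each of weight_small, weight_middle and tray_floor below 0.075 m and z of weight_small in the frame of tray_floor between -0.012 and 0.012 m and z of weight_middle in the frame of tray_floor between -0.012 and 0.012 m and angle between each of weight_small, weight_middle's own z axis and vertical below 0.25 rad); the robot touches nothing.
It also fails if it takes over 64 s, if anything falls off the work surface, if the arm or the gripper's body presses on something with over 40 N, if the wrist force passes 120 N, or if a joint passes its speed limit or range.

## Robot

A 6-joint arm with a two-finger parallel gripper is mounted at the origin on the work surface. World frame = base frame: x ahead of the robot, y to its left, z up, the work surface at z = 0. Lengths are in mm, angles in rad, forces in N, time in s.
With the tool pointing down it reaches from about 275 to 1000 mm from the base axis. Payload 8.4 kg.
Tool frame: the origin (TCP) lies on the mounting face of the last link; the fingertips stand 173 mm ahead of it and the grasp point (between the pads) lies 155 mm ahead of it; z points along the fingers, y is the direction in which the jaws open and shut (so a half turn about z gives the same grasp; the last joint's range is limited). The gripper opens to 85 mm and grips with 20 to 120 N. Pads are 22 mm wide; open, the fingers measure 114 mm over their backs; the gripper's body (76 mm by 85 mm) begins 54 mm behind the grasp point. The pads swing forward as they close: fully open they stand 13 mm farther back than shut.
Start: joints at [1.345, 0.353, 1.633, -0, 1.155, -0.002], TCP at [138.709, 609.417, 404.681] pointing down, gripper open.
Joint ranges: [-2.63, 2.63], [-0.92, 2.1], [0.06, 2.66], [-1.3, 4.44], [0, 2.69], [-3.02, 3.02]. Speed limits (rad/s): [2.22, 2.22, 2.79, 3.14, 3.14, 3.14].

## Interface

Orientations are given as [roll, pitch, yaw] about the fixed x, y, z axes, in that order (R = Rz(yaw) Ry(pitch) Rx(roll)).
In Python, from rig import r, grab_frame, spotter gives the robot as it stands.
- The arm moves only by the tool apply_moves, never from a script. Its argument "motion" is text: rows parted by semicolons, each of 5 numbers parted by spaces: the opening, from -1 (shut) to 1 (fully open), then the shift along the tool's x, y, z as a fraction of full scale, then the turn about the tool's z as a fraction of full scale. In form: hand x y z twist; .... A call has 1 to 20 rows; each row is the pose to reach, as a shift and turn from the pose commanded when the call began, along the tool's axes at that moment, turning the shorter way round; what a row does not reach only later rows make up. Full scale, the value 1, is 1 m for a shift and pi rad for a turn. A row lasts 1/12 s, in which the tool goes at most 41.7 mm and 7.16 degrees, less where a joint would pass 70% of its speed; a pose out of reach is approached as far as the arm can. A call with a number of a shift or a turn outside -1 to 1 is refused whole. A call with a gripper value outside its range is refused whole. The fingers move at their own pace and stop on an object; "squeeze" is the grip in N (left out, the last holds). Time passes only in rows, so rows that repeat a pose let the fingers close. It gives the time, the measured TCP pose, the force and the opening at its end, in the units of the state.
- r.sense(): the state, without advancing time (a new reading comes with each control period).
- grab_frame(name): name is "scene" or "top" or "wrist"; returns a dict with "img" (480x640x3 uint8, red, green, blue), "fx", "fy", "cx", "cy" (pixels), "R" (3x3) and "t" (3): a world point X has camera coordinates R X + t. Camera axes: x right, y down, z forward; pixel columns grow to the right and rows downward; lengths in mm; the calibration is good to about 2 mm. A picture is of the moment at which its call begins. There is no depth.
- r.sign_off(): hands the job in, once; it reports no verdict.
Trained networks look in the newest picture that a camera, given by its name, has taken for a name from the list of things; names that differ only in an ending like _2 or _b are one class to them, and where a whole thing is asked for, a point or a joint stands for the part that bears it (a point fixed in the world has none). Each returns a list of dicts, best first, with "conf" (0 to 1); they miss things now and then, are a little off and sometimes report something else, mostly with a low value. They report only what shows in the picture. A call takes as long as a camera call. They do not tell look-alikes from the thing itself.
- spotter.boxes_of(query, camera): "point" ([x, y, z] in mm, in world coordinates, good to about 4 mm: the middle of the surface that is visible of it).
- spotter.place_of(query, camera): "point" ([x, y, z] in mm, in world coordinates, good to about 4 mm: a listed point, or the origin of a listed thing).
The state is a dict: "clock": time; "qpos": joint angles; "qvel": joint speeds; "joint_efforts": joint torques, N m; "eef_pos": TCP position; "tcp_rot": TCP orientation; "contact_force": force on the tool from outside, world axes, zero at the start; "wrist_torque": the same for the moment, N m; "opening": opening from 0.0 (shut) to 1.0 (fully open).
Only numpy, scipy, OpenCV 4.12 (cv2) and the standard library are available. Lean on these libraries where they do the work, as an engineer would, in place of code of your own. Each camera call takes 0.05 s, during which the arm holds its last target.

## Working session

There is one attempt and no reset: what is moved stays moved. The work goes in short steps, Python scripts to look and compute and a tool call to move; the robot and the scene stay as the last step left them, time stands still between calls to the robot, and variables do not carry over. Pictures are saved under pics/ and viewed, and the job is handed in when it is done.

Besides the shell and the picture viewer there is one more tool, called after "Call:" by a JSON object that holds its "method" and its "body", one argument or row to a line. apply_moves: Moves the arm, as the interface text tells. Its arguments: {"type":"object","properties":{"motion":{"type":"string"},"squeeze":{"type":"number"}},"required":["motion"]}

```bash
ls; mkdir -p pics
python3 - <<'E'
from rig import r, grab_frame, spotter
import cv2
print(r.sense())
for n in ("scene","top","wrist"):
    f=grab_frame(n); cv2.imwrite(f"pics/{n}0.png",f["img"][:,:,::-1]); print(n,f["fx"],f["cx"],f["cy"],f["R"],f["t"])
for c in ("scene","top"):
  for q in ("weight_small","weight_middle","tray_floor"):
    print(c,q,[(d["conf"],d["point"]) for d in spotter.place_of(q,c)])
E
```

```text
pics
{'clock': 0.0, 'qpos': array([ 1.34459999e+00,  3.53624789e-01,  1.63417017e+00, -3.72526340e-05,
        1.15517078e+00, -2.39264052e-03]), 'qvel': array([ 6.58982702e-04, -4.59000879e-05, -7.46886245e-04,  1.18496532e-04,
       -4.19895005e-04,  2.75415201e-04]), 'joint_efforts': array([-1.01208982e-03, -6.05244470e+01, -3.42072415e+01, -1.71029160e-04,
        9.42610495e-03, -4.35487635e-06]), 'eef_pos': array([138.65802999, 609.17064801, 403.96067616]), 'tcp_rot': array([-3.14021949e+00,  3.07750024e-05,  2.91780404e+00]), 'contact_force': array([ 0.95425555, -0.1016915 ,  0.15156893]), 'wrist_torque': array([ 0.04279896, -0.00150151, -0.01753105]), 'opening': 0.9976713243069463}
scene 600.942699912702 320.6951011706032 241.29130673410933 [[-0.14323655  0.98964972 -0.00875903]
 [ 0.55529889  0.07303876 -0.82843738]
 [-0.81922307 -0.12352639 -0.56001321]] [ 199.22602676 -212.61631428 1318.37823998]
top 460.63842721938437 319.51771585717034 241.5881464780064 [[ 0.01908951 -0.99957048 -0.02223594]
 [-0.98384831 -0.01482089 -0.1783896 ]
 [ 0.17798342  0.02528216 -0.98370865]] [-103.08930095  545.86871147  747.48750615]
wrist 414.5406265562208 324.44785775882815 244.52263423321102 [[ 0.22279639  0.97486143 -0.00263946]
 [ 0.93639829 -0.21325133  0.27871512]
 [ 0.27114575 -0.0645683  -0.9603702 ]] [-625.0140007   -36.08998011  379.31430567]
scene weight_small [(0.85, [552.9, -215.3, 5.5]), (0.72, [533.1, -294.5, 0.7]), (0.62, [543.2, -375.8, -3.7]), (0.59, [487.4, -232.6, -1.4])]
scene weight_middle [(0.86, [449.2, -312.7, 0.2])]
scene tray_floor [(0.76, [625.3, -71.1, 125.8])]
top weight_small [(0.6, [537.1, -297.6, -1.1]), (0.6, [554.7, -213.4, -1.1]), (0.5, [544.9, -374.2, 0.0]), (0.43, [490.0, -232.4, 1.0])]
top weight_middle [(0.75, [452.3, -310.3, -4.8])]
top tray_floor [(0.79, [620.5, -72.3, 128.9])]
```

View pics/scene0.png

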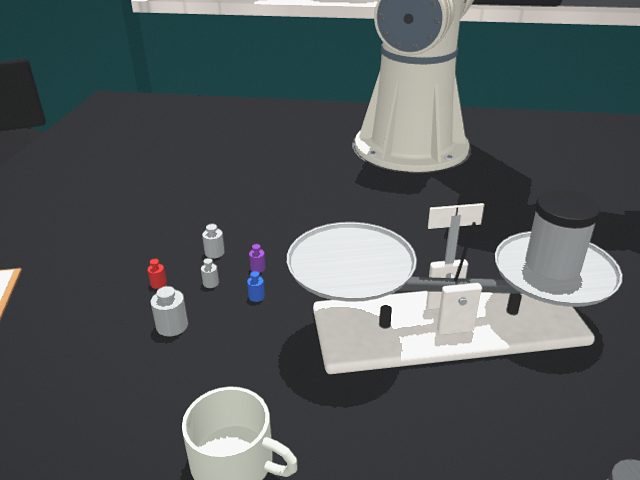

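View pics/top0.png

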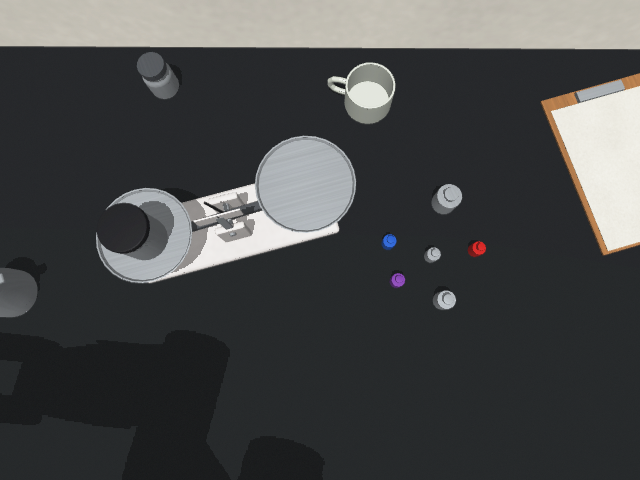

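In the scene picture, the small-weight candidates are steel (209,273), blue (256,287), purple (257,260) and red (157,275). The uncoloured steel one fits. It stands in the row between the middle weight (213,242) and the large one (170,311). I'll confirm this with an enlarged crop and measure from the knob tops.

```bash
cat > h.py <<'E'
import numpy as np
def ray(f,u,v,z):
    R=np.array(f["R"]);t=np.array(f["t"]);C=-R.T@t
    d=R.T@np.array([(u-f["cx"])/f["fx"],(v-f["cy"])/f["fy"],1.])
    return C+d*(z-C[2])/d[2]
def proj(f,X):
    c=np.array(f["R"])@np.array(X,float)+np.array(f["t"])
    return [f["cx"]+f["fx"]*c[0]/c[2], f["cy"]+f["fy"]*c[1]/c[2]]
E
python3 - <<'E'
import cv2
a=cv2.imread("pics/top0.png")[170:330,360:520]; b=cv2.imread("pics/scene0.png")[215:345,130:280]
a=cv2.resize(a,(400,400),interpolation=cv2.INTER_CUBIC); b=cv2.resize(b,(400,347),interpolation=cv2.INTER_CUBIC)
import numpy as np
o=np.zeros((400,800,3),np.uint8);o[:,:400]=a;o[:347,400:]=b;cv2.imwrite("pics/crop0.png",o)
E
```

```text
(no output)
```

View pics/crop0.png

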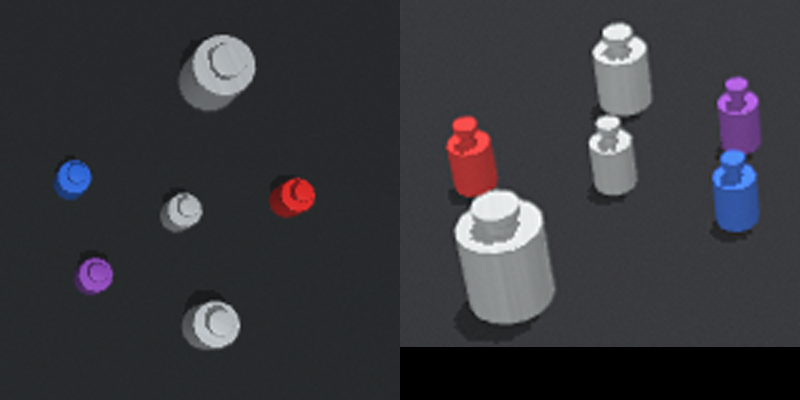

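The crop confirms it. The steel small weight is at crop (183,208), the steel middle at (215,322) and the large at (228,65), with the three coloured ones to the sides.

Run:
```python
from rig import r, grab_frame, spotter
from h import *
T=grab_frame("top");S=grab_frame("scene")
for n,u,s,z in(("small",(434.8,252.4),(208,261.5),43),("mid",(448.8,298.4),(211.4,227),51),("pan",(305.5,184.5),(351.5,259),136),("large",(451,194.5),(165.5,293),61)):
    print(n,ray(T,*u,z).round(1),ray(S,*s,z).round(1))
for n,p in(("blue",(390.5,239.5)),("red",(480,247)),("purple",(399,279))): print(n,ray(T,*p,43).round(1))
print(ray(T,145,235,90), ray(T,238,215,150))
```

```text
small [ 532.5 -292.4   43. ] [ 539.2 -291.3   43. ]
mid [ 453.7 -311.9   51. ] [ 458.9 -309.4   51. ]
pan [622.3 -72.3 136. ] [633.9 -70.5 136. ]
large [ 630.8 -318.5   61. ] [ 639.5 -316.9   61. ]
blue [ 554.  -216.6   43. ]
red [ 543.1 -369.9   43. ]
purple [ 485.6 -230.5   43. ]
[546.65694489 193.79751193  90.        ] [568.37507913  28.63584791 150.        ]
```

Call:
{"method": "apply_moves", "body": {
  "motion": "0.2 -0.514 -0.827 0 0;0.2 -0.514 -0.827 0 0;0.2 -0.514 -0.827 0 0;0.2 -0.514 -0.827 0 0;0.2 -0.514 -0.827 0 0;0.2 -0.514 -0.827 0 0;0.2 -0.514 -0.827 0 0;0.2 -0.514 -0.827 0 0;0.2 -0.514 -0.827 0 0;0.2 -0.514 -0.827 0 0;0.2 -0.514 -0.827 0 0;0.2 -0.514 -0.827 0 0;0.2 -0.514 -0.827 0 0;0.2 -0.514 -0.827 0 0;0.2 -0.514 -0.827 0 0;0.2 -0.514 -0.827 0 0;0.2 -0.514 -0.827 0 0;0.2 -0.514 -0.827 0 0;0.2 -0.514 -0.827 0 0;0.2 -0.514 -0.827 0 0",
  "squeeze": 30
}}

```text
clock: 2.22
eef_pos: [410.6, -180.8, 404.9]
tcp_rot: [-3.142, 0.001, 2.917]
contact_force: [1.7, 0.9, 0.5]
opening: 0.599
```

Call:
{"method": "apply_moves", "body": {
  "motion": "0.2 -0.073 -0.117 0 0;0.2 -0.073 -0.117 0 0;0.2 -0.073 -0.117 0 0;0.2 -0.073 -0.117 0 0;0.2 -0.073 -0.117 0 0;0.2 -0.073 -0.117 0 0;0.2 -0.073 -0.117 0 0"
}}

```text
clock: 2.8
eef_pos: [455.3, -307.5, 404.4]
tcp_rot: [3.141, -0.001, 2.918]
contact_force: [0.4, 0.6, -0.4]
opening: 0.605
```

Run:
```python
from rig import r, grab_frame, spotter
from h import *
import cv2
s=r.sense();print(s["clock"],s["eef_pos"],s["tcp_rot"])
W=grab_frame("wrist");cv2.imwrite("pics/w1.png",W["img"][:,:,::-1])
np.save("w1.npy",dict(W),allow_pickle=True)
for q in("weight_small","weight_middle"):print(q,[(d["conf"],d["point"]) for d in spotter.place_of(q,"wrist")])
print(proj(W,[456,-311,51]),proj(W,[535,-292,43]))
```

```text
2.8 [ 455.25715397 -307.47328606  404.4061215 ] [ 3.14077726e+00 -1.17593994e-03  2.91802361e+00]
weight_small [(0.81, [536.1, -295.2, -2.2]), (0.75, [540.5, -372.7, 1.3]), (0.72, [556.4, -213.9, -1.1]), (0.65, [489.2, -228.1, -2.9])]
weight_middle [(0.65, [456.4, -307.0, -5.3])]
[np.float64(318.9505453197663), np.float64(219.09789255744025)] [np.float64(361.2664253274188), np.float64(299.62439200550955)]
```

View pics/w1.png

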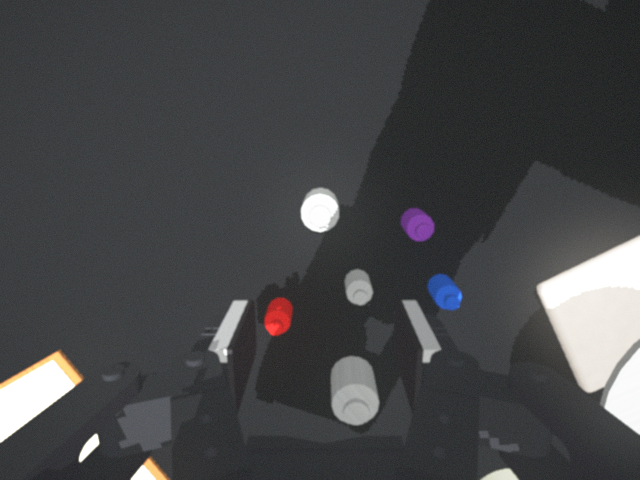

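The wrist view shows the steel middle weight's knob at about (320,215) and the steel small weight's at about (360,293).

Run:
```python
from h import *
W=np.load("w1.npy",allow_pickle=True).item()
print(ray(W,320,215,51),ray(W,359.5,293.5,43),ray(W,355,409,61))
import cv2
im=cv2.imread("pics/w1.png")[170:330,270:430];cv2.imwrite("pics/w1c.png",cv2.resize(im,(600,600),interpolation=cv2.INTER_CUBIC))
```

```text
[ 452.94889299 -309.43762704   51.        ] [ 529.08427006 -292.34839133   43.        ] [ 628.44958401 -318.13816576   61.        ]
```

View pics/w1c.png

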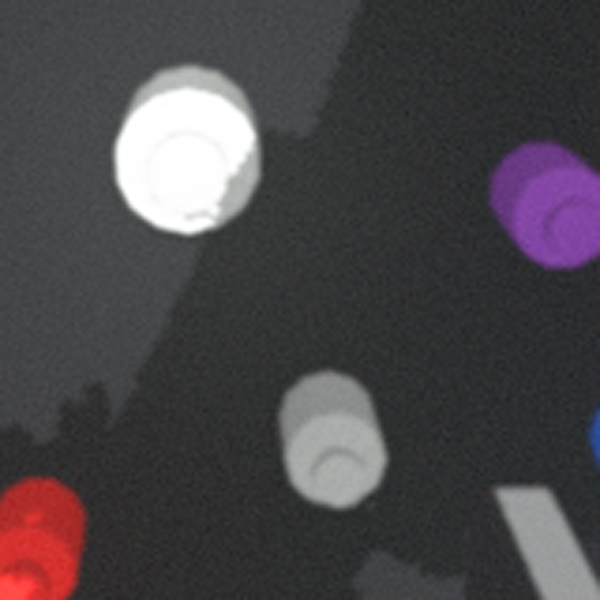

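Call:
{"method": "apply_moves", "body": {
  "motion": "0.2 0 -0.003 0.1 0;0.2 0 -0.003 0.1 0;0.2 0 -0.003 0.1 0;0.2 0 -0.003 0.15 0;0.2 0 -0.003 0.18 0;0.2 0 -0.003 0.2 0;0.2 0 -0.003 0.212 0;0.2 0 -0.003 0.222 0;0.2 0 -0.003 0.222 0;0.2 0 -0.003 0.222 0;0.2 0 -0.003 0.222 0"
}}

```text
clock: 3.87
eef_pos: [455.8, -311.9, 184.1]
tcp_rot: [-3.141, 0.002, 2.918]
contact_force: [0.3, -1.1, 0.4]
opening: 0.598
```

Run:
```python
from rig import r, grab_frame, spotter
from h import *
import cv2
s=r.sense();print(s["clock"],s["eef_pos"],s["tcp_rot"])
W=grab_frame("wrist");T=grab_frame("scene")
cv2.imwrite("pics/w2.png",np.hstack([cv2.resize(W["img"],(400,300)),cv2.resize(T["img"][180:380,80:347],(400,300))])[:,:,::-1])
```

```text
3.8667 [ 455.7643427  -311.87650879  184.13466033] [-3.14070382e+00  2.19997041e-03  2.91796378e+00]
```

View pics/w2.png

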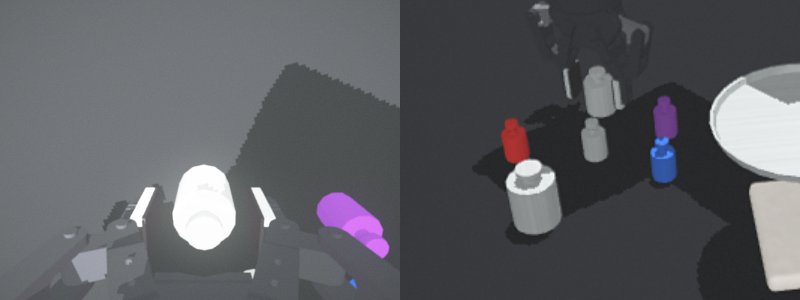

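The middle weight at (205,215) sits between the pads and nothing else is near the fingers. I'll close and lift.

Call:
{"method": "apply_moves", "body": {
  "motion": "-1 0 0 0 0;-1 0 0 0 0;-1 0 0 0 0;-1 0 0 0 0;-1 0 0 0 0;-1 0 0 0 0;-1 0 0 0 0;-1 0 0 0 0;-1 0 0 -0.03 0;-1 0 0 -0.07 0;-1 0 0 -0.11 0;-1 0 0 -0.15 0;-1 0 0 -0.18 0;-1 0 0 -0.18 0;-1 0 0 -0.18 0;-1 0 0 -0.18 0",
  "squeeze": 40
}}

```text
clock: 5.3
eef_pos: [454.6, -311.2, 361.9]
tcp_rot: [3.141, -0.001, 2.918]
contact_force: [-0.4, -0.1, -2.4]
opening: 0.352
```

Run:
```python
from rig import r, grab_frame, spotter
from h import *
import cv2
s=r.sense();print(s["clock"],s["eef_pos"],s["tcp_rot"],s["opening"])
W=grab_frame("wrist");T=grab_frame("top");S=grab_frame("scene")
cv2.imwrite("pics/w3.png",np.hstack([cv2.resize(W["img"],(400,300)),cv2.resize(S["img"][140:380,80:400],(400,300))])[:,:,::-1])
im=T["img"].copy()
# pan rim projections for candidate centre
for c,col in(((622,-72),(255,0,0)),((628,-71),(0,255,0))):
  P=np.array([proj(T,[c[0]+80*np.cos(a),c[1]+80*np.sin(a),136]) for a in np.linspace(0,6.28,100)])
  cv2.polylines(im,[(P*4).astype(int)//4],True,col,1)
a=cv2.resize(im[110:260,230:380],(400,400))
im=S["img"].copy()
for c,col in(((622,-72),(255,0,0)),((628,-71),(0,255,0))):
  P=np.array([proj(S,[c[0]+80*np.cos(a_),c[1]+80*np.sin(a_),136]) for a_ in np.linspace(0,6.28,100)])
  cv2.polylines(im,[P.astype(int)],True,col,1)
b=cv2.resize(im[190:340,275:425],(400,400))
cv2.imwrite("pics/pan3.png",np.hstack([a,b])[:,:,::-1])
for n in("top","scene","wrist"):print([(d["conf"],d["point"]) for d in spotter.place_of("tray_floor",n)])
```

```text
5.3 [ 454.55823116 -311.20646565  361.92684818] [ 3.14120311e+00 -9.94971493e-04  2.91773753e+00] 0.35218236712509654
[(0.61, [623.2, -71.7, 129.9])]
[(0.75, [625.6, -72.2, 129.5])]
[]
```

View pics/w3.png

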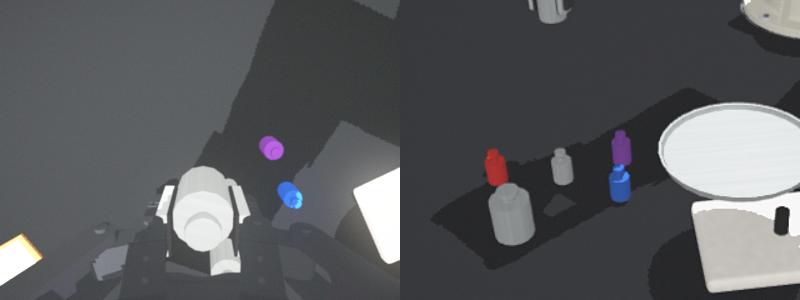

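View pics/pan3.png

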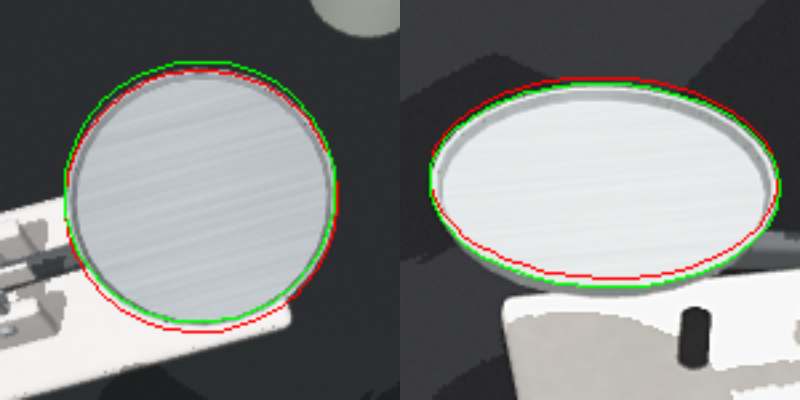

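Call:
{"method": "apply_moves", "body": {
  "motion": "-1 -0.01 0.03 0 0;-1 -0.02 0.065 0 0;-1 -0.032 0.1 0 0;-1 -0.044 0.14 0 0;-1 -0.056 0.18 0 0;-1 -0.068 0.22 0 0;-1 -0.077 0.25 0 0;-1 -0.084 0.271 0 0;-1 -0.084 0.271 0 0;-1 -0.084 0.271 0 0;-1 -0.084 0.271 0.02 0;-1 -0.084 0.271 0.03 0;-1 -0.084 0.271 0.03 0;-1 -0.084 0.271 0.03 0"
}}

```text
clock: 6.77
eef_pos: [596.5, -66.8, 331.9]
tcp_rot: [-3.141, -0.002, 2.917]
contact_force: [-0.6, -0.6, -1.9]
opening: 0.346
```

Run:
```python
from rig import r, grab_frame, spotter
from h import *
import cv2
s=r.sense();print(s["clock"],s["eef_pos"],s["tcp_rot"],s["opening"])
T=grab_frame("top");S=grab_frame("scene")
cv2.imwrite("pics/w4.png",np.hstack([cv2.resize(T["img"],(400,300)),cv2.resize(S["img"][100:340,230:550],(400,300))])[:,:,::-1])
```

```text
6.7667 [596.45877365 -66.79038798 331.90860466] [-3.14119494e+00 -2.34336863e-03  2.91665910e+00] 0.3461560710998129
```

View pics/w4.png

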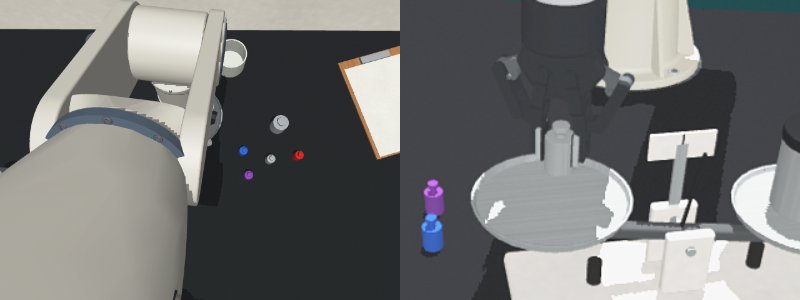

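Call:
{"method": "apply_moves", "body": {
  "motion": "-1 0 0 0.006 0;-1 0 0 0.012 0;-1 0 0 0.015 0;-1 0 0 0.017 0;-1 0 0 0.018 0;-1 0 0 0.018 0;-1 0 0 0.018 0;-1 0 0 0.018 0"
}}

```text
clock: 7.53
eef_pos: [597.3, -65.9, 314.9]
tcp_rot: [-3.142, 0.0, 2.918]
contact_force: [-0.7, -0.4, -2.7]
opening: 0.349
```

Run:
```python
from rig import r, grab_frame, spotter
from h import *
import cv2
s=r.sense();print(s["clock"],s["eef_pos"],s["contact_force"])
S=grab_frame("scene");W=grab_frame("wrist")
cv2.imwrite("pics/w5.png",np.hstack([cv2.resize(W["img"],(400,300)),cv2.resize(S["img"][180:300,270:430],(400,300))])[:,:,::-1])
```

```text
7.5333 [597.25602086 -65.90666595 314.86538683] [-0.65151559 -0.3810707  -2.6993256 ]
```

View pics/w5.png

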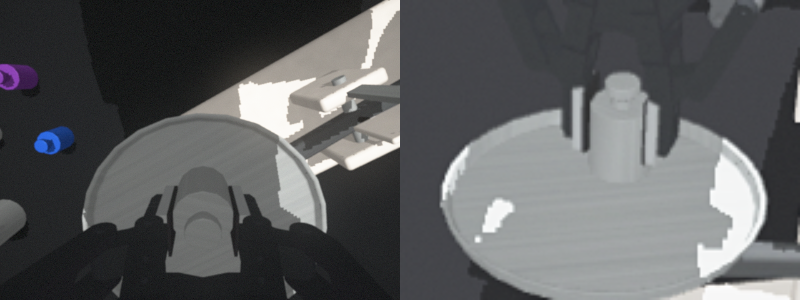

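The weight is inside the pan, but the force is still about its own weight. I'll lower it a little more.

Call:
{"method": "apply_moves", "body": {
  "motion": "-1 0 0 0.001 0;-1 0 0 0.002 0;-1 0 0 0.003 0;-1 0 0 0.003 0;-1 0 0 0.003 0"
}}

```text
clock: 8.05
eef_pos: [597.3, -66.1, 311.9]
tcp_rot: [-3.141, 0.001, 2.918]
contact_force: [-0.5, -2.1, 1.0]
opening: 0.354
```

Call:
{"method": "apply_moves", "body": {
  "motion": "-0.2 0 0 0 0;-0.1 0 0 0 0;0 0 0 0 0;0.1 0 0 0 0;0.2 0 0 0 0;0.2 0 0 0 0;0.2 0 0 0 0;0.2 0 0 0 0;0.2 0 0 -0.02 0;0.2 0 0 -0.05 0;0.2 0 0 -0.09 0;0.2 0 0 -0.09 0;0.2 0 0 -0.09 0"
}}

```text
clock: 9.13
eef_pos: [597.9, -66.0, 404.4]
tcp_rot: [3.141, 0.005, 2.918]
contact_force: [-0.1, -0.2, -1.1]
opening: 0.597
```

Run:
```python
from rig import r, grab_frame, spotter
from h import *
import cv2
s=r.sense();print(s["clock"],s["eef_pos"],s["contact_force"],s["opening"])
S=grab_frame("scene");W=grab_frame("wrist")
cv2.imwrite("pics/w6.png",np.hstack([cv2.resize(W["img"],(400,300)),cv2.resize(S["img"][180:300,270:430],(400,300))])[:,:,::-1])
```

```text
9.1333 [597.85776487 -66.00061724 404.37263909] [-0.13702502 -0.16278963 -1.07002654] 0.5971986068687327
```

View pics/w6.png

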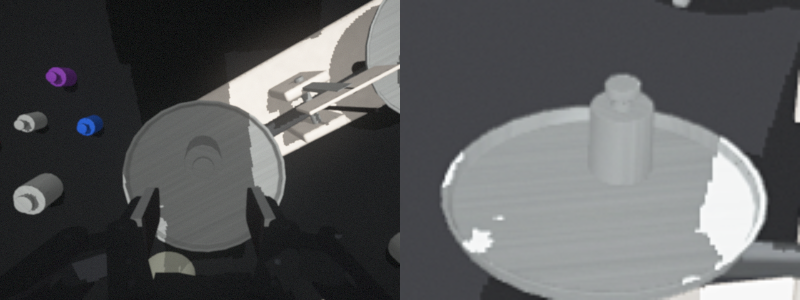

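The middle weight stands upright in the rear half of the pan. Next is the small one.

Call:
{"method": "apply_moves", "body": {
  "motion": "0.2 0.011 -0.235 0 0;0.2 0.011 -0.235 0 0;0.2 0.011 -0.235 0 0;0.2 0.011 -0.235 0 0;0.2 0.011 -0.235 0 0;0.2 0.011 -0.235 0 0;0.2 0.011 -0.235 0 0;0.2 0.011 -0.235 0 0;0.2 0.011 -0.235 0 0;0.2 0.011 -0.235 0.05 0;0.2 0.011 -0.235 0.1 0;0.2 0.011 -0.235 0.12 0;0.2 0.011 -0.235 0.12 0;0.2 0.011 -0.235 0.12 0"
}}

```text
clock: 10.4
eef_pos: [534.1, -291.0, 280.1]
tcp_rot: [3.14, -0.005, 2.919]
contact_force: [0.5, -0.4, 0.3]
opening: 0.601
```

Run:
```python
from rig import r, grab_frame, spotter
from h import *
import cv2
s=r.sense();print(s["clock"],s["eef_pos"],s["contact_force"],s["opening"])
S=grab_frame("scene");W=grab_frame("wrist");np.save("w7.npy",dict(W),allow_pickle=True)
cv2.imwrite("pics/w7.png",np.hstack([cv2.resize(W["img"],(400,300)),cv2.resize(S["img"][200:350,110:310],(400,300))])[:,:,::-1])
print(proj(W,[534,-293,43]))
```

```text
10.4 [ 534.07579972 -291.0272037   280.14934074] [ 0.52693479 -0.38150772  0.25597855] 0.600727773677327
[np.float64(319.85303241952465), np.float64(261.89709355064866)]
```

View pics/w7.png

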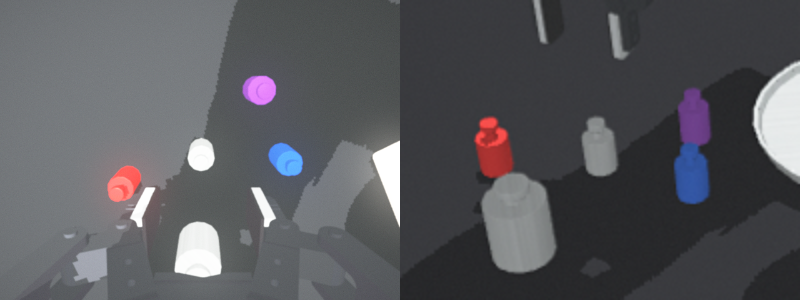

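The small steel weight is centred at (201,153) between the red one (125,183) and the blue one (286,160), both clear of the jaws. I'll descend and grasp.

Call:
{"method": "apply_moves", "body": {
  "motion": "0.1 0.001 -0.001 0.03 0;0.1 0.001 -0.001 0.06 0;0.1 0.001 -0.001 0.08 0;0.1 0.001 -0.001 0.09 0;0.1 0.001 -0.001 0.1 0;0.1 0.001 -0.001 0.1 0;0.1 0.001 -0.001 0.1 0;-1 0.001 -0.001 0.1 0;-1 0.001 -0.001 0.1 0;-1 0.001 -0.001 0.1 0;-1 0.001 -0.001 0.1 0;-1 0.001 -0.001 0.1 0;-1 0.001 -0.001 0.1 0;-1 0.001 -0.001 0.1 0;-1 0.001 -0.001 0.1 0"
}}

```text
clock: 11.75
eef_pos: [533.7, -293.7, 183.3]
tcp_rot: [-3.141, 0.002, 2.918]
contact_force: [-1.1, 0.7, 6.6]
opening: 0.25
```

Run:
```python
from rig import r, grab_frame, spotter
from h import *
import cv2
s=r.sense();print(s["clock"],s["eef_pos"],s["contact_force"],s["opening"])
S=grab_frame("scene");W=grab_frame("wrist")
cv2.imwrite("pics/w8.png",np.hstack([cv2.resize(W["img"],(400,300)),cv2.resize(S["img"][200:350,110:310],(400,300))])[:,:,::-1])
```

```text
11.75 [ 533.67112472 -293.71896981  183.25469044] [-1.06082097  0.65052754  6.63175767] 0.24991340229244388
```

View pics/w8.png

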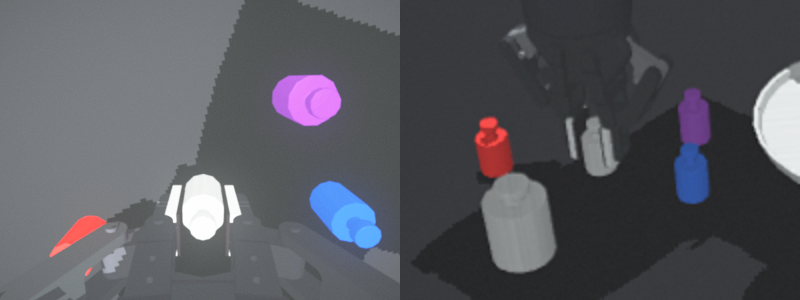

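Call:
{"method": "apply_moves", "body": {
  "motion": "-1 0 0 -0.02 0;-1 0 0 -0.05 0;-1 0 0 -0.09 0;-1 0 0 -0.13 0;-1 0 0 -0.16 0;-1 0 0 -0.18 0;-1 0 0 -0.18 0;-1 0 0 -0.18 0;-1 0 0 -0.18 0"
}}

```text
clock: 12.6
eef_pos: [532.6, -293.2, 361.1]
tcp_rot: [3.141, -0.001, 2.918]
contact_force: [0.7, 0.3, -0.2]
opening: 0.25
```

Run:
```python
from rig import r, grab_frame, spotter
from h import *
import cv2
s=r.sense();print(s["clock"],s["eef_pos"],s["contact_force"],s["opening"])
S=grab_frame("scene");W=grab_frame("wrist")
cv2.imwrite("pics/w9.png",np.hstack([cv2.resize(W["img"],(400,300)),cv2.resize(S["img"][50:350,10:410],(400,300))])[:,:,::-1])
```

```text
12.6 [ 532.61599855 -293.15508757  361.12976829] [ 0.7263196   0.2961643  -0.22923301] 0.2503101027758085
```

View pics/w9.png

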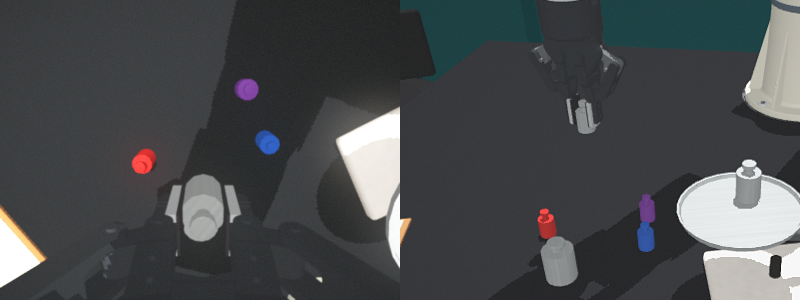

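Call:
{"method": "apply_moves", "body": {
  "motion": "-1 -0.03 0.02 -0.02 0;-1 -0.05 0.05 -0.02 0;-1 -0.07 0.085 -0.02 0;-1 -0.07 0.12 -0.02 0;-1 -0.07 0.155 -0.02 0;-1 -0.07 0.19 -0.02 0;-1 -0.07 0.22 -0.02 0;-1 -0.07 0.236 -0.02 0;-1 -0.07 0.236 -0.02 0;-1 -0.07 0.236 0 0;-1 -0.07 0.236 0.02 0;-1 -0.07 0.236 0.03 0;-1 -0.07 0.236 0.03 0;-1 -0.07 0.236 0.03 0"
}}

```text
clock: 13.87
eef_pos: [653.5, -79.7, 331.0]
tcp_rot: [-3.141, -0.002, 2.917]
contact_force: [0.1, 0.8, 0.4]
opening: 0.251
```

Run:
```python
from rig import r, grab_frame, spotter
from h import *
import cv2
s=r.sense();print(s["clock"],s["eef_pos"],s["contact_force"],s["opening"])
S=grab_frame("scene");W=grab_frame("wrist")
cv2.imwrite("pics/w10.png",np.hstack([cv2.resize(W["img"],(400,300)),cv2.resize(S["img"][180:300,270:430],(400,300))])[:,:,::-1])
```

```text
13.8667 [653.45273364 -79.67834599 330.99721529] [0.06759563 0.76014032 0.3707393 ] 0.25102084878237996
```

View pics/w10.png

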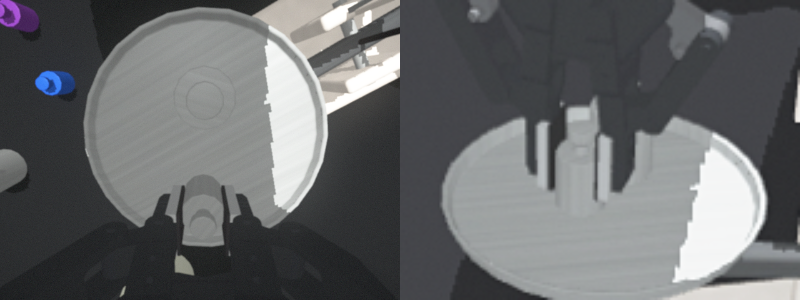

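Call:
{"method": "apply_moves", "body": {
  "motion": "-1 0 0 0.005 0;-1 0 0 0.01 0;-1 0 0 0.013 0;-1 0 0 0.016 0;-1 0 0 0.018 0;-1 0 0 0.02 0;-1 0 0 0.022 0;-1 0 0 0.024 0;-1 0 0 0.024 0;-1 0 0 0.024 0"
}}

```text
clock: 14.8
eef_pos: [653.7, -78.8, 307.6]
tcp_rot: [3.142, -0.0, 2.918]
contact_force: [-0.5, -0.1, 0.0]
opening: 0.252
```

Run:
```python
from rig import r, grab_frame, spotter
from h import *
import cv2
s=r.sense();print(s["clock"],s["eef_pos"],s["contact_force"],s["opening"])
S=grab_frame("scene");W=grab_frame("wrist")
cv2.imwrite("pics/w11.png",np.hstack([cv2.resize(W["img"],(400,300)),cv2.resize(S["img"][180:300,270:430],(400,300))])[:,:,::-1])
```

```text
14.8 [653.68679304 -78.78526044 307.59823414] [-0.45291317 -0.11368639  0.03136419] 0.25227055483326977
```

View pics/w11.png

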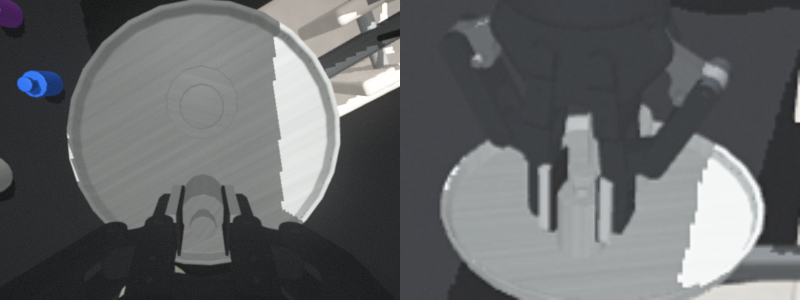

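Call:
{"method": "apply_moves", "body": {
  "motion": "-1 0 0 0.002 0;-1 0 0 0.004 0;-1 0 0 0.006 0;-1 0 0 0.008 0;-1 0 0 0.01 0;-1 0 0 0.011 0;-1 0 0 0.011 0;-1 0 0 0.011 0;-1 0 0 0.011 0"
}}

```text
clock: 15.65
eef_pos: [653.6, -78.8, 296.7]
tcp_rot: [3.142, -0.0, 2.918]
contact_force: [-0.5, 0.5, 0.2]
opening: 0.249
```

Run:
```python
from rig import r, grab_frame, spotter
from h import *
import cv2
s=r.sense();print(s["clock"],s["eef_pos"],s["contact_force"],s["opening"])
S=grab_frame("scene");W=grab_frame("wrist")
cv2.imwrite("pics/w12.png",np.hstack([cv2.resize(W["img"],(400,300)),cv2.resize(S["img"][180:300,270:430],(400,300))])[:,:,::-1])
```

```text
15.65 [653.63458122 -78.77302151 296.68836988] [-0.52290127  0.51637301  0.18818774] 0.24933421790775645
```

View pics/w12.png

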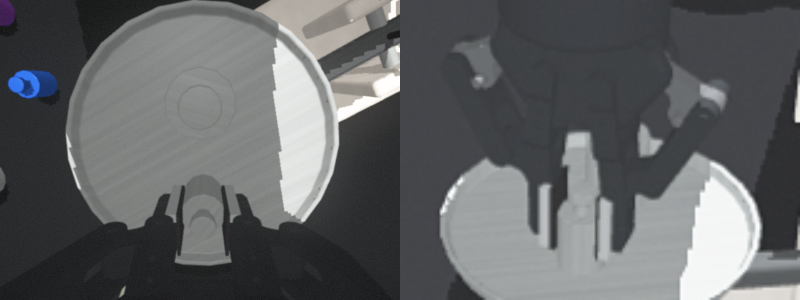

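The pan has followed the weight down to nearly level. I'll open gently, wait, then lift.

Call:
{"method": "apply_moves", "body": {
  "motion": "-0.4 0 0 0 0;-0.3 0 0 0 0;-0.2 0 0 0 0;-0.1 0 0 0 0;0 0 0 0 0;0.1 0 0 0 0;0.1 0 0 0 0;0.1 0 0 0 0;0.1 0 0 -0.015 0;0.1 0 0 -0.03 0;0.1 0 0 -0.06 0;0.1 0 0 -0.09 0;0.1 0 0 -0.12 0;0.1 0 0 -0.15 0;0.1 0 0 -0.15 0;0.1 0 0 -0.15 0"
}}

```text
clock: 17.08
eef_pos: [654.0, -78.9, 449.0]
tcp_rot: [3.141, 0.004, 2.918]
contact_force: [-0.5, 0.9, -0.7]
opening: 0.55
```

Call:
{"method": "apply_moves", "body": {
  "motion": "0.1 0.1 0.04 -0.02 0;0.1 0.2 0.06 -0.02 0;0.1 0.25 0.08 -0.02 0;0.1 0.25 0.1 -0.02 0;0.1 0.25 0.1 -0.02 0;0.1 0.25 0.1 -0.02 0;0.1 0.25 0.1 -0.02 0;0.1 0.25 0.1 -0.02 0;0.1 0.25 0.1 -0.02 0;0.1 0.25 0.1 -0.02 0;0.1 0.25 0.1 -0.02 0;0.1 0.25 0.1 -0.02 0;0.1 0.25 0.1 -0.02 0;0.1 0.25 0.1 -0.02 0;0.1 0.25 0.1 -0.02 0;0.1 0.25 0.1 -0.02 0;0.1 0.25 0.1 -0.02 0;0.1 0.25 0.1 -0.02 0;0.1 0.25 0.1 -0.02 0;0.1 0.25 0.1 -0.02 0"
}}

```text
clock: 18.75
eef_pos: [432.1, 74.2, 466.7]
tcp_rot: [3.142, 0.0, 2.918]
contact_force: [0.5, -0.9, 0.8]
opening: 0.551
```

Run:
```python
from rig import r, grab_frame, spotter
from h import *
import cv2
s=r.sense();print(s["clock"],s["eef_pos"],s["contact_force"],s["opening"])
S=grab_frame("scene");T=grab_frame("top")
cv2.imwrite("pics/s13.png",S["img"][:,:,::-1]);cv2.imwrite("pics/t13.png",T["img"][:,:,::-1])
for q in("weight_small","weight_middle","tray_floor"):
  for c in("scene","top"):print(q,c,[(d["conf"],d["point"]) for d in spotter.place_of(q,c)][:5])
```

```text
18.75 [432.11746097  74.18970385 466.714726  ] [ 0.49598146 -0.86675797  0.80038171] 0.5507600639105512
weight_small scene [(0.92, [541.5, -372.9, -1.3]), (0.86, [486.4, -229.9, 0.0]), (0.73, [649.0, -78.3, 112.3]), (0.67, [553.7, -217.9, 2.5])]
weight_small top [(0.71, [490.7, -235.6, 0.7]), (0.64, [655.8, -82.4, 109.6]), (0.45, [555.1, -214.4, -1.3])]
weight_middle scene [(0.69, [593.2, -70.1, 112.3])]
weight_middle top [(0.75, [596.4, -66.5, 106.2])]
tray_floor scene [(0.77, [623.9, -73.9, 108.7])]
tray_floor top [(0.57, [626.9, -75.5, 112.3])]
```

View pics/s13.png

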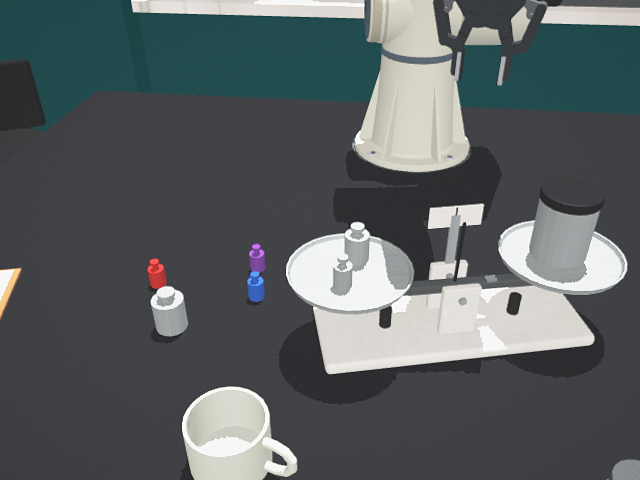

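View pics/t13.png

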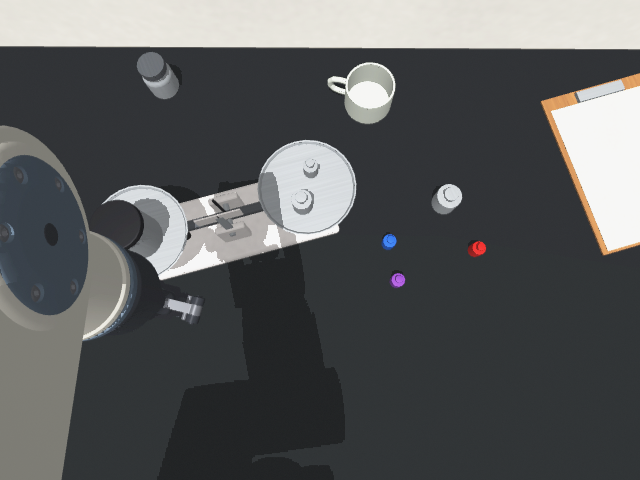

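The scene view shows both steel weights upright in the pan, with the small at (343,275) and the middle at (357,245). The beam is close to level. I'll wait a second and compare frames for rest.

Call:
{"method": "apply_moves", "body": {
  "motion": "0.1 0 0 0 0;0.1 0 0 0 0;0.1 0 0 0 0;0.1 0 0 0 0;0.1 0 0 0 0;0.1 0 0 0 0;0.1 0 0 0 0;0.1 0 0 0 0;0.1 0 0 0 0;0.1 0 0 0 0;0.1 0 0 0 0;0.1 0 0 0 0;0.1 0 0 0 0;0.1 0 0 0 0;0.1 0 0 0 0;0.1 0 0 0 0;0.1 0 0 0 0;0.1 0 0 0 0"
}}

```text
clock: 20.65
eef_pos: [432.1, 74.2, 466.7]
tcp_rot: [-3.142, 0.0, 2.918]
contact_force: [0.3, 0.8, 0.1]
opening: 0.552
```

Run:
```python
from rig import r, grab_frame, spotter
from h import *
import cv2
S=grab_frame("scene");A=cv2.imread("pics/s13.png")[:,:,::-1]
a=S["img"][170:360,280:640].astype(int);b=A[170:360,280:640].astype(int)
d=abs(a-b).max(2);print("changed px",(d>25).sum(),d.mean())
for c in("scene","top"):print(c,[(d["conf"],d["point"]) for d in spotter.place_of("tray_floor",c)])
im=S["img"].copy()
for z,col in((115,(0,255,0)),(107,(255,0,0)),(123,(0,0,255))):
  P=np.array([proj(S,[628+80*np.cos(t),-72+80*np.sin(t),z]) for t in np.linspace(0,6.28,100)])
  cv2.polylines(im,[P.astype(int)],True,col,1)
cv2.imwrite("pics/s14.png",cv2.resize(im[180:340,270:640],(740,320))[:,:,::-1])
```

```text
changed px 3 1.136140350877193
scene [(0.64, [624.0, -72.6, 106.4])]
top [(0.57, [626.9, -75.5, 112.3])]
```

View pics/s14.png

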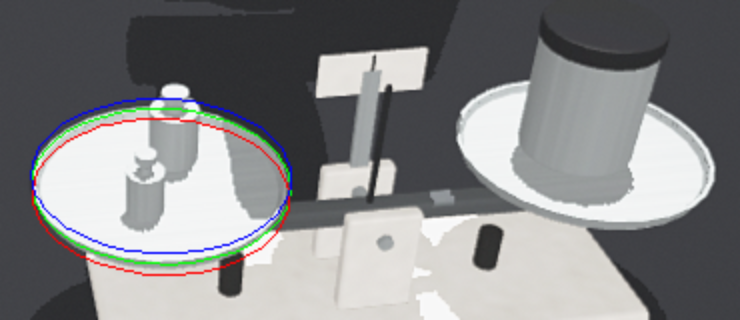

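The rim matches the outline drawn for a level beam (green), the pictures have stopped changing and the robot is clear. I'm handing in.

```bash
python3 -c "
from rig import r
print(r.sign_off())"
```

```text
the job is handed in; nothing more can be done
None
```

The 200 g and then the 100 g steel weight now stand upright, about 58 mm apart, in the pan that was empty. I took about 21 s of the 64 s, and I never touched the coloured look-alikes or the 500 g weight.

- **Level:** the rim matched the outline drawn for a level beam. The network put the pan floor at 106 to 112 mm, where level is 109 mm.
- **At rest:** the scene pictures about 2 s apart were practically identical over the balance, and the gripper was well clear of it.
- **Disagreements:** the top and scene cameras differed by 5 to 12 mm in x for the weights and the pan. I used averages and wrist-camera views, and both grasps worked. The last two floor heights also differ from each other by 6 mm, which is about 0.04 rad of tilt, so the level check rests mainly on the rim match.

The hand-in gives no verdict, so I can't confirm how it was judged.

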